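Lock a filter cartridge into a bayonet socket

ROBOT

A 6-joint arm with a two-finger parallel gripper is mounted at the origin on a cart in front of the work surface, level with it; the furniture and walls round the work are solid. World frame = base frame: x ahead of the robot, y to its left, z up, the work surface at z = 0. Lengths are in m, angles in rad, forces in N, time in s.
With the tool pointing down it reaches from about 0.25 to 0.725 m from the base axis. Payload 4 kg.
Tool frame: the origin (TCP) lies midway between the tips of the shut fingers; the grasp point (between the pads) lies bot.tcp_to_grasp behind it (bot.tcp_to_grasp is the distance from the TCP to the grasp point, in m); z points along the fingers, y is the direction in which the jaws open and shut (so a half turn about z gives the same grasp; the last joint's range is limited). The gripper opens to 85 mm and grips with 20 to 120 N. Pads are 22 mm wide; open, the fingers measure 114 mm over their backs; the gripper's body (76 mm by 85 mm) begins 54 mm behind the grasp point. The pads swing forward as they close: fully open they stand 13 mm farther back than shut.
Start: joints at [1.306, 0.241, 0.005, 1.335, 0, 1.571], TCP at [0.131, 0.483, 0.231] pointing down, gripper open.
Joint ranges: [-2.72, 2.72], [-1.05, 1.87], [-1.09, 1.28], [-1.99, 2.15], [-1.42, 1.44], [-3.14, 3.14]. Speed limits (rad/s): [2.79, 2.79, 3.14, 3.14, 3.14, 3.14].

INTERFACE

Orientations are given as a unit quaternion [x, y, z, w].
In Python, from station import status, eyes, bot gives the robot as it stands. The module is installed in compiled form; this text tells all that it offers.
- The arm moves only by the tool step_arm, never from a script. Its argument "motion" is a list of rows, each an object with "xyz": the shift along the tool's x, y, z in cm, a list of three; "dr": the turn, a rotation vector about the tool's x, y, z in rad, a list of three. A call has exactly 5 rows; each row is the pose to reach, as a shift and turn from the pose commanded when the call began, along the tool's axes at that moment; what a row does not reach only later rows make up. A row lasts 1/10 s, in which the tool goes at most 50 mm and 8.59 degrees, less where a joint would pass 70% of its speed; a pose out of reach is approached as far as the arm can. A call with a gripper value outside its range is refused whole. "fingers" is the opening in per cent of the stroke, from 0 (shut) to 100 (fully open), set as the call begins (left out, the last holds). The fingers move at their own pace and stop on an object; "newtons" is the grip in N (left out, the last holds). Time passes only in rows, so rows that repeat a pose let the fingers close, or fill a call up. It gives the time, the measured TCP pose, the force and the opening at its end, in the units of the state.
- status.observe(): the state, without advancing time (a new reading comes with each control period).
- eyes.camera(name): name is "scene" or "top"; returns the picture (480x640x3 uint8, red, green, blue); there is no depth.
- eyes.calibration(name): a dict with "fx", "fy", "cx", "cy" (pixels), "world_from_camera" (4x4, takes a point from camera to world coordinates). Camera axes: x right, y down, z forward; pixel columns grow to the right and rows downward; lengths in m; the calibration is good to about 2 mm. A picture is of the moment at which its call begins. calibration takes no time and is no camera call.
- bot.hand_in(): hands the job in, once; it reports no verdict.
The state is a dict: "time": time; "joint_positions": joint angles; "qd": joint speeds; "tau": joint torques, N m; "eef_pos": TCP position; "tcp_rot": TCP orientation; "contact_force": force on the tool from outside, world axes, zero at the start; "ft_torque": the same for the moment, N m; "width": opening from 0.0 (shut) to 1.0 (fully open).
Only numpy, scipy, OpenCV 4.12 (cv2) and the standard library are available. Lean on these libraries where they do the work, as an engineer would, in place of code of your own. Each camera call takes 0.05 s, during which the arm holds its last target.

TASK

Fit the filter cartridge that has two lugs into the round socket of the vacuum filter unit: lower its lugs down the two entry slots, then turn it clockwise (seen from above) under the rim until the lugs drop into the locking notches, and let it go, fully home and upright. The cartridge with three lugs belongs to another machine: leave it standing where it is.

Things in the scene. Friction and masses are not known exactly. Their poses are not given: they have to be found in the camera images.
- cartridge: The loose cartridge with two lugs, 0.14 kg, standing upright: round body 42 mm across, 62 mm tall (white, grey cap; foot chamfered 4 mm). Two white lugs at opposite sides, each 7 mm wide, 26 to 34 mm above the foot, reach 33 mm from the axis. Origin: centre of the underside; z up; the lugs and the wing grip lie along its x axis (half a turn gives the same part).
- wing (a point): Middle of the cartridge's grey wing grip, 82 mm above its foot on the axis. The wing is 36 mm long (along x, like the lugs), 14 mm thick and stands from 62 to 93 mm above the foot: pinch it across the 14 mm from above.
- other_cartridge: The wrong cartridge, loose: the same body and wing grip, but three lugs 120 degrees apart (the first along the wing, +x). Origin and axes as for the cartridge. Stands upright on the worktop; which of the two stands where changes.
- filter_unit: Vacuum filter unit, fixed: grey housing 120 x 140 x 50 mm (x, y, z), an upright aluminium collar in the middle of its top: bore 46 mm, outside 72 mm across, 55 mm tall (top 105 mm over the worktop), with two L-shaped slots at opposite sides. Front with vents and gauge faces -x. Origin: centre of its underside, on the worktop; z up.
- bore_floor (a point): Centre of the flat bottom of the collar's bore, on its axis 50 mm above the unit's origin; the locked cartridge's foot stands here.
- entry_slot (a point): Middle of one entry slot at the collar's top, 29.5 mm from its axis, in the direction 152 degrees counter-clockwise from the unit's +x (the other is opposite, -28 degrees). Each slot is 28 degrees wide and open above; it goes 22 mm down to a ledge 33 mm above the bore floor, on which the lugs land (cartridge foot then 7 mm above the bore floor).
- notch (a point): Middle of one notch, 29.5 mm from the collar's axis along the unit's +y (the other is at -y), 30 mm over the bore floor. From the ledge a run 11 mm high leads 62 degrees clockwise (seen from above) under the rim to it; it is 28 degrees wide, its far wall stops the turn. Here the cartridge drops 7 mm, by weight or a light push (no spring), till its foot meets the bore floor.
There are look-alikes about, which are no part of the job. Leave any yellow look-alike of the cartridge alone.

How it is judged:
On the way:
1. the cartridge is down in the collar with its lugs in the entry slots, below the rim and not yet turned to the notches (z of cartridge in the frame of bore_floor between 0.004 and 0.0125 m and horizontal distance between cartridge and bore_floor below 0.006 m and angle between the x axis of cartridge and the y axis of filter_unit, either way round above 0.5 rad), for 0.1 s.
At the end, for the whole second after the job is handed in: The two-lug cartridge stands released and at rest in the collar, its foot within 3 mm of the bore floor in height and 4 mm sideways, upright within 0.06 rad, its lugs in the notches (along the unit's y axis within 0.17 rad); the three-lug cartridge still stands upright within 20 mm of where it was (horizontal distance between cartridge and bore_floor below 0.004 m and z of cartridge in the frame of bore_floor below 0.003 m and angle between the x axis of cartridge and the y axis of filter_unit, either way round below 0.17 rad and angle between cartridge's own z axis and vertical below 0.06 rad and linear speed of cartridge below 0.02 m/s and angle between other_cartridge's own z axis and vertical below 0.1 rad and distance of other_cartridge from where it was at the start of the episode below 0.02 m); the robot touches nothing.
It fails at once if the three-lug cartridge is knocked over or moved more than 30 mm (distance of other_cartridge from where it was at the start of the episode above 0.03 m or angle between other_cartridge's own z axis and vertical above 0.4 rad).
It also fails if it takes over 45 s, if anything falls off the work surface, if the arm or the gripper's body presses on something with over 40 N, if the wrist force passes 120 N, or if a joint passes its speed limit or range.

## Working session

There is one attempt and no reset: what is moved stays moved. The work goes in short steps, Python scripts to look and compute and a tool call to move; the robot and the scene stay as the last step left them, time stands still between calls to the robot, and variables do not carry over. Pictures are saved under pics/ and viewed, and the job is handed in when it is done.

Besides the shell and the picture viewer there is one more tool, called after "Request:" as name(argument=value, ...), one argument or row to a line, values as JSON. step_arm: Moves the arm, as the interface text tells. Its arguments: {"type":"object","properties":{"motion":{"type":"array","items":{"type":"object","properties":{"xyz":{"type":"array","items":{"type":"number"}},"dr":{"type":"array","items":{"type":"number"}}}}},"fingers":{"type":"number"},"newtons":{"type":"number"}},"required":["motion"]}

```bash
mkdir -p pics; python3 - <<'E'
from station import status, eyes, bot
import cv2, numpy as np
print(status.observe()); print(bot.tcp_to_grasp)
for n in ("scene","top"):
    cv2.imwrite(f"pics/{n}0.png", cv2.cvtColor(eyes.camera(n),cv2.COLOR_RGB2BGR))
    print(n, eyes.calibration(n))
E
```

```text
{'time': 0.0, 'joint_positions': array([1.30602082e+00, 2.41423861e-01, 3.73161066e-03, 1.33518018e+00,
       1.57546546e-05, 1.57078523e+00]), 'qd': array([ 0.00086814, -0.00029872, -0.00249614, -0.00130723,  0.00037783,
        0.00041898]), 'tau': array([-8.16217562e-04, -3.72313893e+01,  2.52407491e+01,  1.69422990e-02,
       -3.48060337e-05, -6.91371270e-06]), 'eef_pos': array([0.1306792 , 0.48197761, 0.23041032]), 'tcp_rot': array([ 1.31995811e-01,  9.91249731e-01, -1.02792727e-03, -1.44838301e-04]), 'contact_force': array([ 0.52823617, -0.34387389,  0.45769653]), 'ft_torque': array([ 0.00301055, -0.00857884,  0.01728986]), 'width': 0.9997041609457966}
0.0187
scene {'fx': 438.4848913812085, 'fy': 438.4848913812085, 'cx': 325.532417829844, 'cy': 247.64128888997965, 'world_from_camera': array([[ 0.67082727, -0.52978422,  0.51895997,  0.05292622],
       [-0.74146544, -0.46513244,  0.48361226, -0.49667155],
       [-0.01482502, -0.70921118, -0.70484021,  0.69507311],
       [ 0.        ,  0.        ,  0.        ,  1.        ]])}
top {'fx': 587.5159968769145, 'fy': 587.5159968769145, 'cx': 318.43912828353035, 'cy': 235.68019054511225, 'world_from_camera': array([[ 0.00913891, -0.99071978,  0.13561267,  0.37504045],
       [-0.99972275, -0.01199546, -0.02026179, -0.07989696],
       [ 0.02170049, -0.1353899 , -0.99055473,  1.12881542],
       [ 0.        ,  0.        ,  0.        ,  1.        ]])}
```

View pics/scene0.png

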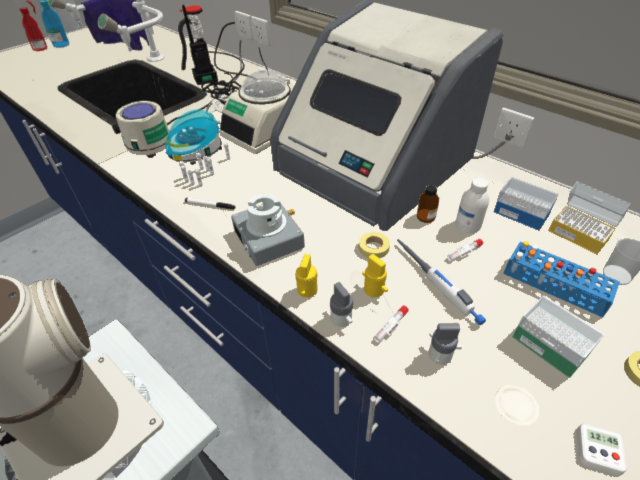

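View pics/top0.png

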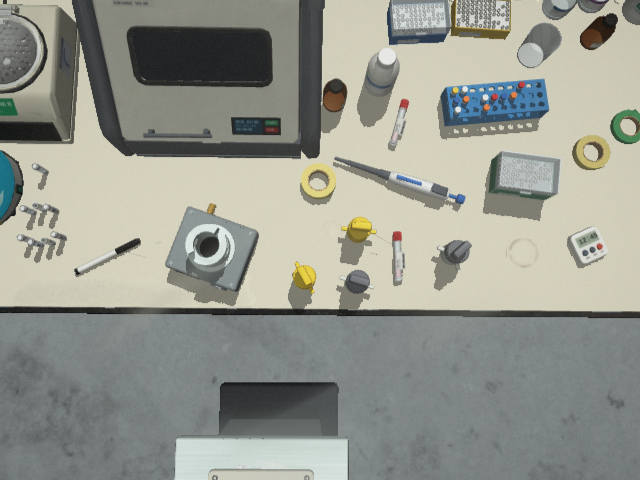

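The scene shows the filter unit at top (212,250). Possible cartridges (top view) are grey-capped at (357,282) and (456,252), and yellow look-alikes at (305,276) and (360,230). Next I'll take close crops.

```bash
python3 - <<'E'
import cv2, numpy as np
t=cv2.imread("pics/top0.png"); s=cv2.imread("pics/scene0.png")
r=lambda im,x,y,w,h,k: cv2.resize(im[y:y+h,x:x+w],None,fx=k,fy=k,interpolation=cv2.INTER_CUBIC)
a=r(t,325,252,60,50,6.5);b=r(t,425,227,60,50,6.5)
c=r(s,315,270,60,50,6.5);d=r(s,415,312,60,55,6.5)[:325]
cv2.imwrite("pics/cand.png",np.vstack([np.hstack([a,b]),np.hstack([c,d])])[:600,:800])
cv2.imwrite("pics/unit.png",r(t,160,195,110,100,6)[:600,:])
E
```

```text
(no output)
```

View pics/cand.png

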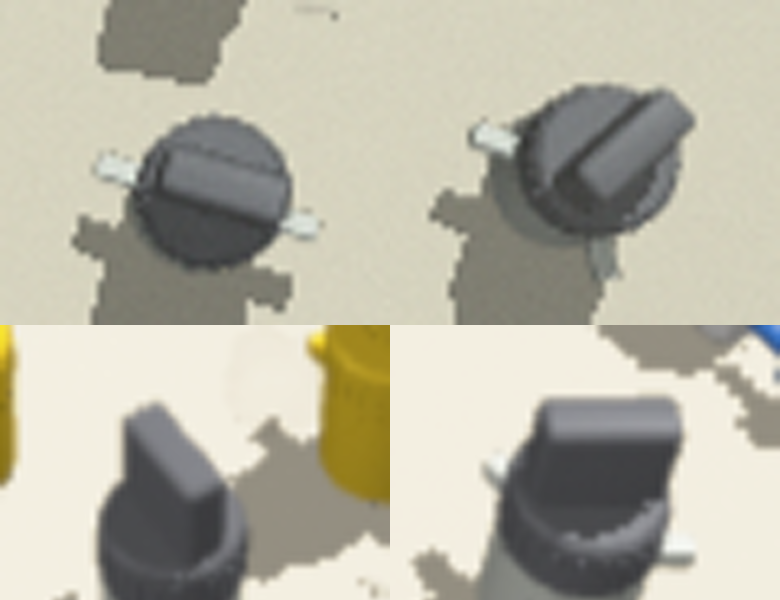

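View pics/unit.png

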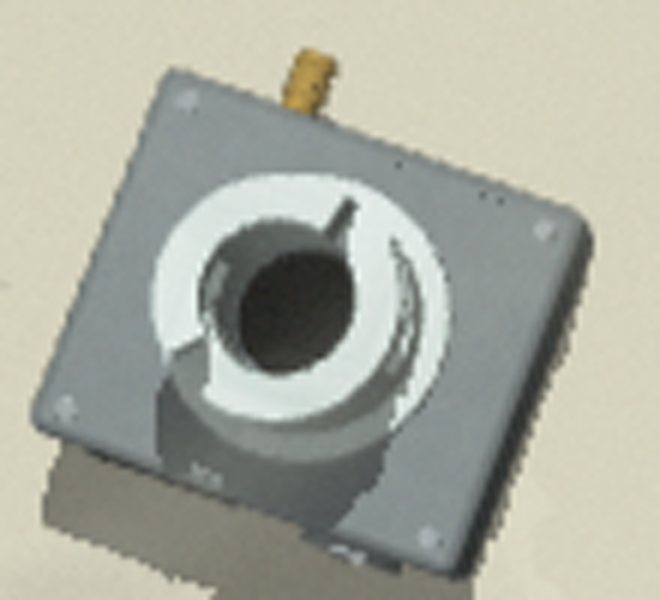

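The left grey one (357,282) has two opposite lugs along its wing, so it is the target. The right one (456,252) has lugs at upper left and bottom that are not in line with its wing, so it is the three-lug one. I'll get the unit and the cartridge from the scene view too.

```bash
python3 - <<'E'
import cv2, numpy as np
s=cv2.imread("pics/scene0.png");t=cv2.imread("pics/top0.png")
r=lambda im,x,y,w,h,k: cv2.resize(im[y:y+h,x:x+w],None,fx=k,fy=k,interpolation=cv2.INTER_CUBIC)
cv2.imwrite("pics/unit_s.png",r(s,225,185,90,80,7))
cv2.imwrite("pics/cart_s.png",r(s,315,275,60,60,8))
cv2.imwrite("pics/cart_t.png",r(t,325,255,66,50,10))
E
```

```text
(no output)
```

View pics/unit_s.png

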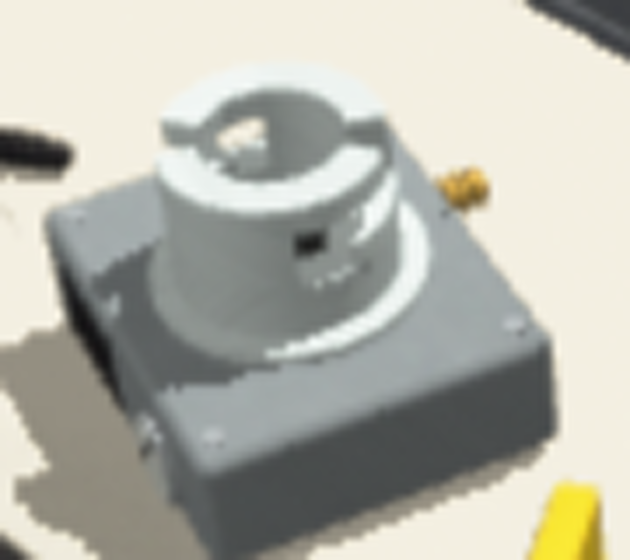

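View pics/cart_s.png

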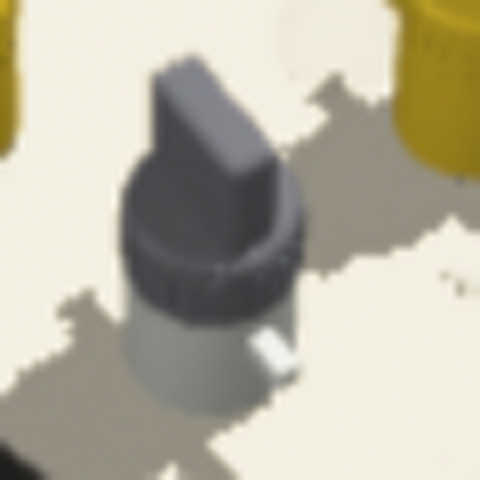

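View pics/cart_t.png

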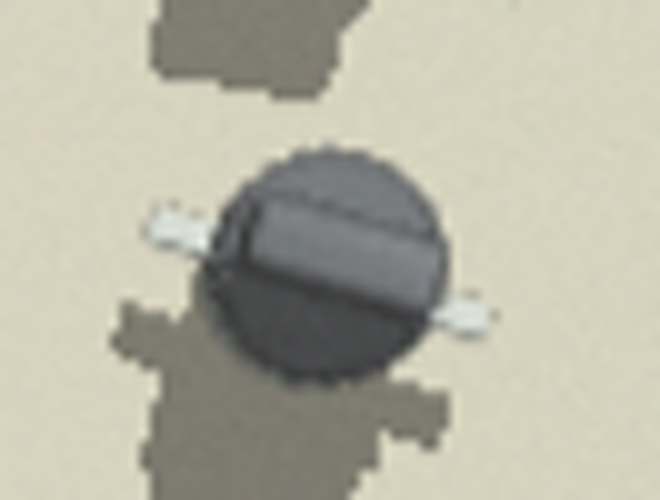

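```bash
cat > h.py <<'E'
import numpy as np, cv2
from station import status, eyes, bot
from scipy.optimize import least_squares
C={n:eyes.calibration(n) for n in("scene","top")}
def proj(n,P):
    c=C[n];M=np.linalg.inv(c["world_from_camera"]);P=np.atleast_2d(P)
    q=P@M[:3,:3].T+M[:3,3]
    return np.c_[c["fx"]*q[:,0]/q[:,2]+c["cx"],c["fy"]*q[:,1]/q[:,2]+c["cy"]]
def place(p,L):
    x,y,a=p[:3];L=np.atleast_2d(np.array(L,float));c,s=np.cos(a),np.sin(a)
    return np.c_[x+c*L[:,0]-s*L[:,1],y+s*L[:,0]+c*L[:,1],L[:,2]]
def fit(items,p0):
    f=lambda p:np.concatenate([w*(proj(n,place(p,[L]))[0]-uv) for n,L,uv,w in items])
    r=least_squares(f,p0,loss="soft_l1");return r
def px(off,k,c): return (np.array(c)+.5)/k-.5+np.array(off)
E
cat > m.py <<'E'
from h import *
t=lambda c:px((325,255),10,c); s=lambda c:px((315,275),8,c)
I=[]
for L,c in zip([(-.018,.007),(.018,.007),(.018,-.007),(-.018,-.007)],[(258,200),(445,245),(437,305),(250,262)]): I.append(("top",(*L,.093),t(c),1))
for L,c in zip([(-.033,.0035),(-.033,-.0035),(.033,.0035),(.033,-.0035)],[(155,205),(147,235),(495,312),(485,338)]): I.append(("top",(*L,.034),t(c),1))
I.append(("top",(0,0,.062),t((328,266)),2))
it=list(I)
S=[]
for L,c in zip([(-.018,.007),(.018,.007),(.018,-.007),(-.018,-.007)],[(190,55),(278,152),(235,172),(155,75)]): S.append(("scene",(*L,.093),s(c),1))
for nm,J in(("top",I),("scene",S),("both",I+S)):
    r=fit(J,[.33,-.14,-1.8]); print("cart",nm,r.x,np.degrees(r.x[2]),np.abs(r.fun).max())
cart=r.x
t=lambda c:px((160,195),6,c); s=lambda c:px((225,185),7,c)
I=[("top",(0,0,.105),t((272,296)),3)]
for L,c in zip([(.06,.07),(.06,-.07),(-.06,-.07),(-.06,.07)],[(165,66),(597,215),(462,580),(30,422)]): I.append(("top",(*L,.05),t(c),1))
S=[("scene",(0,0,.105),s((275,137)),3)]
for L,c in zip([(.06,-.07),(-.06,-.07),(-.06,.07)],[(553,338),(205,478),(43,205)]): S.append(("scene",(*L,.05),s(c),1))
for nm,J in(("top",I),("scene",S),("both",I+S)):
    r=fit(J,[.37,.11,-.35]); print("unit",nm,r.x,np.degrees(r.x[2]),np.abs(r.fun).max())
unit=r.x
def draw(n,im,off,k,p,Ls,closed=True):
    q=proj(n,place(p,Ls)); q=((q-np.array(off)+.5)*k-.5)
    cv2.polylines(im,[np.round(q*8).astype(int)],closed,(0,0,255),1,cv2.LINE_AA,3)
a=np.linspace(0,2*np.pi,60)
circ=lambda r,z:[(r*np.cos(x),r*np.sin(x),z) for x in a]
rect=lambda x,y,z:[(x,y,z),(x,-y,z),(-x,-y,z),(-x,y,z)]
T=cv2.imread("pics/top0.png");SS=cv2.imread("pics/scene0.png");ims=[]
for n,src,oc,ou in(("top",T,(325,250),(160,195)),("scene",SS,(310,272),(220,180))):
    for off,w,p,kind in((oc,66,cart,0),(ou,100,unit,1)):
        k=400/w;im=src[off[1]:off[1]+int(w*.75),off[0]:off[0]+w];im=cv2.resize(im,(400,int(int(w*.75)*k)),interpolation=cv2.INTER_CUBIC)
        if kind==0:
            for Z in(rect(.018,.007,.093),circ(.021,.062),circ(.021,.0),rect(.033,.0035,.034)):draw(n,im,off,k,p,Z)
        else:
            for Z in(rect(.06,.07,.05),circ(.036,.105),circ(.023,.105)):draw(n,im,off,k,p,Z)
            for d in(152-14,152+14,-28-14,-28+14):
                d=np.radians(d);draw(n,im,off,k,p,[(.023*np.cos(d),.023*np.sin(d),.105),(.036*np.cos(d),.036*np.sin(d),.105)],False)
        ims.append(cv2.resize(im,(400,300)))
cv2.imwrite("pics/fit.png",np.vstack([np.hstack(ims[:2]),np.hstack(ims[2:])]))
E
rm -f pics/fit.png; python3 m.py
```

```text
cart top [ 0.43886084 -0.1737634  -1.84487887] -105.70377314194961 1.603017444201896
cart scene [ 0.43784301 -0.1739422  -1.8322587 ] -104.98069062502196 1.6216738281542575
cart both [ 0.43869746 -0.17378379 -1.84389016] -105.64712383955488 1.6874640557391558
unit top [ 0.49816977  0.09646086 -0.33176137] -19.00852634177713 1.8748044817425864
unit scene [ 0.49826312  0.09501456 -0.33786453] -19.35821136095211 1.471841942322044
unit both [ 0.4982432   0.09546531 -0.33115017] -18.973507044729185 3.5934871301007263
```

View pics/fit.png

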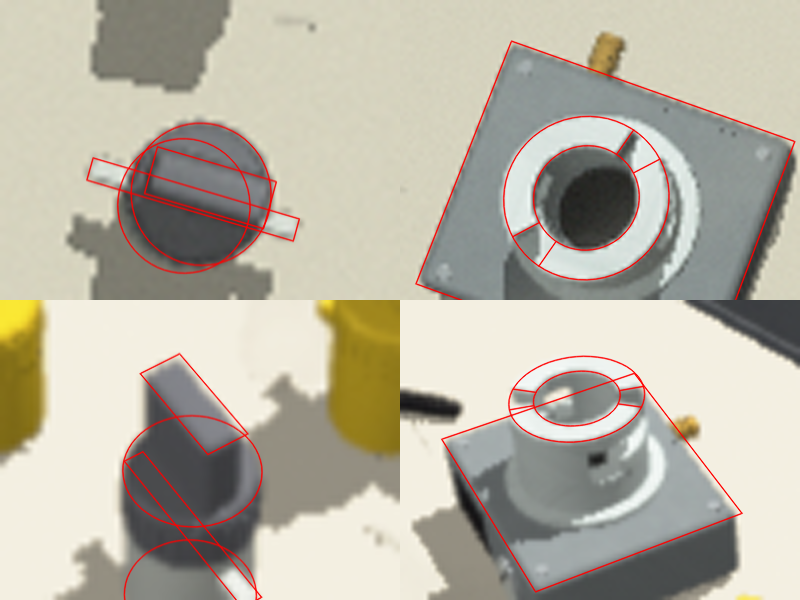

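The overlay matches: wing, lugs, housing and slots all line up, and the cameras agree to within about 1.5 mm. Cartridge is at (0.4387,-0.1738), yaw 74.4°. Unit is at (0.498,0.0955), yaw -19°. Now a helper for moves.

```bash
cat > go.py <<'E'
import sys,numpy as np
from station import status
from scipy.spatial.transform import Rotation as R
s=status.observe();x,y,z,a=map(float,sys.argv[1:5]);a=np.radians(a)
Rc=R.from_quat(s["tcp_rot"])
ty=np.array([np.cos(a),np.sin(a),0]);tz=np.array([0,0,-1.]);tx=np.cross(ty,tz)
Rt=R.from_matrix(np.c_[tx,ty,tz])
print("xyz cm",np.round(Rc.inv().apply(np.array([x,y,z])-s["eef_pos"])*100,2),"dr",np.round((Rc.inv()*Rt).as_rotvec(),3))
yy=Rc.as_matrix()[:,1]
print("t",s["time"],"pos",np.round(s["eef_pos"],4),"yaw_y",np.degrees(np.arctan2(yy[1],yy[0])),"F",np.round(s["contact_force"],1),"w",s["width"],"q",np.round(s["joint_positions"],2))
E
python3 go.py .4387 -.1738 .16 -15.65
```

```text
xyz cm [-46.89 -55.22   7.15] dr [-1.000e-03  1.000e-03  1.579e+00]
t 0.1 pos [0.1307 0.482  0.2305] yaw_y 74.82792171776568 F [-0.3  1.1  0.8] w 1.0026096967595939 q [ 1.31  0.24  0.    1.34 -0.    1.57]
```

Request:
step_arm(
  motion=[
    {"xyz": [-3.2,-3.8,0],"dr": [0,0,0.15]},
    {"xyz": [-6.4,-7.6,0],"dr": [0,0,0.3]},
    {"xyz": [-9.6,-11.4,0],"dr": [0,0,0.45]},
    {"xyz": [-12.8,-15.2,0],"dr": [0,0,0.6]},
    {"xyz": [-16,-19,0],"dr": [0,0,0.75]},
  ],
  fingers=50,
  newtons=40,
)

```text
time: 0.6
eef_pos: [0.2356, 0.2554, 0.231]
tcp_rot: [0.488, 0.873, -0.0, 0.0]
contact_force: [1.0, -0.4, -0.4]
width: 0.507
```

```bash
python3 go.py .4387 -.1738 .16 -15.65
```

```text
xyz cm [-47.2   -5.17   7.12] dr [-0.     0.     0.824]
t 0.6 pos [0.2356 0.2554 0.231 ] yaw_y 31.56956638140141 F [ 1.  -0.4 -0.4] w 0.5069769301823953 q [ 0.83 -0.06 -0.34  1.3  -0.    1.85]
```

Request:
step_arm(
  motion=[
    {"xyz": [-4.7,-0.5,0],"dr": [0,0,0.14]},
    {"xyz": [-9.4,-1.0,0],"dr": [0,0,0.28]},
    {"xyz": [-14.1,-1.5,0],"dr": [0,0,0.42]},
    {"xyz": [-18.8,-2.0,0],"dr": [0,0,0.56]},
    {"xyz": [-23.5,-2.5,0],"dr": [0,0,0.7]},
  ],
)

```text
time: 1.1
eef_pos: [0.3385, 0.0426, 0.2313]
tcp_rot: [0.758, 0.652, 0.0, 0.0]
contact_force: [1.3, 0.3, 0.1]
width: 0.5
```

```bash
python3 go.py .4387 -.1738 .16 -15.65
```

```text
xyz cm [-19.9   13.14   7.13] dr [ 0.    -0.     0.123]
t 1.1 pos [0.3385 0.0426 0.2313] yaw_y -8.587414987370314 F [1.3 0.3 0.1] w 0.5002265295953139 q [ 0.13 -0.08 -0.35  1.3   0.    1.85]
```

Request:
step_arm(
  motion=[
    {"xyz": [-4.0,2.6,0],"dr": [0,0,0.06]},
    {"xyz": [-8.0,5.2,0],"dr": [0,0,0.12]},
    {"xyz": [-12.0,7.9,1],"dr": [0,0,0.12]},
    {"xyz": [-16.0,10.5,3],"dr": [0,0,0.12]},
    {"xyz": [-19.8,13.1,5],"dr": [0,0,0.12]},
  ],
)

```text
time: 1.6
eef_pos: [0.4393, -0.1708, 0.1815]
tcp_rot: [0.794, 0.608, 0.0, 0.0]
contact_force: [1.2, 0.5, 0.3]
width: 0.502
```

Request:
step_arm(
  motion=[
    {"xyz": [0,0,1],"dr": [0,0,0]},
    {"xyz": [0,0,2],"dr": [0,0,0]},
    {"xyz": [0,0,2],"dr": [0,0,0]},
    {"xyz": [0,0,2],"dr": [0,0,0]},
    {"xyz": [0,0,2],"dr": [0,0,0]},
  ],
)

```text
time: 2.1
eef_pos: [0.4391, -0.1677, 0.1632]
tcp_rot: [0.793, 0.609, 0.0, 0.001]
contact_force: [-0.7, -0.1, 0.5]
width: 0.502
```

```bash
python3 go.py .4387 -.1738 .066 -15.65; python3 - <<'E'
from h import *
a=eyes.camera("top");b=eyes.camera("scene")
f=lambda im,x,y,w,h:cv2.resize(im[y:y+h,x:x+w],(400,400*h//w),interpolation=cv2.INTER_CUBIC)
cv2.imwrite("pics/hov.png",cv2.cvtColor(np.hstack([f(a,300,220,120,100),f(b,280,210,120,100)]),cv2.COLOR_RGB2BGR))
E
```

```text
xyz cm [-0.59  0.1   9.72] dr [0.002 0.    0.011]
t 2.1 pos [ 0.4391 -0.1677  0.1632] yaw_y -15.018989072288745 F [-0.7 -0.1  0.5] w 0.5023379104944126 q [-0.36  0.22 -0.2   1.15  0.    1.47]
```

View pics/hov.png

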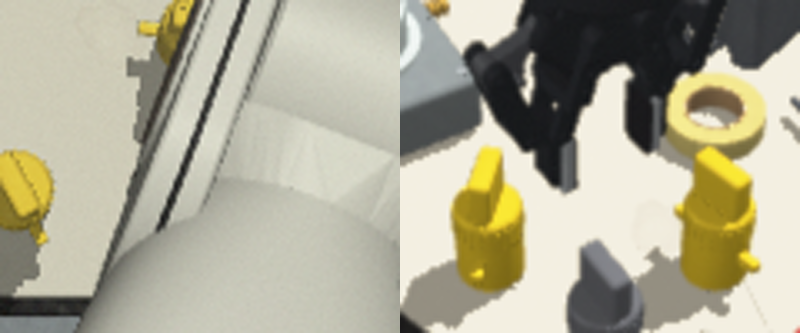

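The top view is blocked by the arm. The scene view shows the gripper above the target (crop ~ (600,270)), with the yellow ones clear on both sides. I'll correct the lateral offset and descend.

Request:
step_arm(
  motion=[
    {"xyz": [-0.6,0.1,2],"dr": [0,0,0.011]},
    {"xyz": [-0.6,0.1,4],"dr": [0,0,0.011]},
    {"xyz": [-0.6,0.1,5],"dr": [0,0,0.011]},
    {"xyz": [-0.6,0.1,5],"dr": [0,0,0.011]},
    {"xyz": [-0.6,0.1,5],"dr": [0,0,0.011]},
  ],
)

```text
time: 2.7
eef_pos: [0.4385, -0.1746, 0.1127]
tcp_rot: [0.797, 0.604, 0.0, 0.0]
contact_force: [0.1, -0.8, 0.7]
width: 0.502
```

```bash
python3 go.py .4387 -.1738 .066 -15.65; python3 - <<'E'
from h import *
b=eyes.camera("scene")
f=lambda im,x,y,w,h:cv2.resize(im[y:y+h,x:x+w],(720,720*h//w),interpolation=cv2.INTER_CUBIC)
cv2.imwrite("pics/hov2.png",cv2.cvtColor(f(b,290,240,96,80),cv2.COLOR_RGB2BGR))
E
```

```text
xyz cm [ 0.08 -0.01  4.67] dr [ 0.001  0.    -0.001]
t 2.7 pos [ 0.4385 -0.1746  0.1127] yaw_y -15.735224336980979 F [ 0.1 -0.8  0.7] w 0.5020197134353864 q [-0.38  0.28 -0.28  1.02 -0.    1.47]
```

View pics/hov2.png

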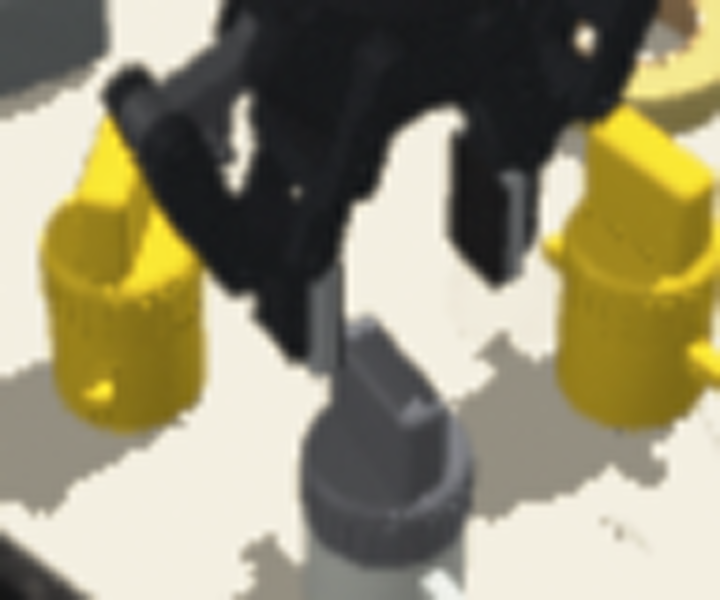

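The wing sits between the two pads and the yellows are clear. I'll descend the rest of the way.

Request:
step_arm(
  motion=[
    {"xyz": [0.08,0,1.5],"dr": [0,0,0]},
    {"xyz": [0.08,0,3],"dr": [0,0,0]},
    {"xyz": [0.08,0,4.2],"dr": [0,0,0]},
    {"xyz": [0.08,0,4.6],"dr": [0,0,0]},
    {"xyz": [0.08,0,4.6],"dr": [0,0,0]},
  ],
)

```text
time: 3.25
eef_pos: [0.4386, -0.1739, 0.0663]
tcp_rot: [0.797, 0.604, 0.0, 0.0]
contact_force: [0.8, 0.1, 0.1]
width: 0.501
```

Request:
step_arm(
  motion=[
    {"xyz": [0,0,0],"dr": [0,0,0]},
    {"xyz": [0,0,0],"dr": [0,0,0]},
    {"xyz": [0,0,0],"dr": [0,0,0]},
    {"xyz": [0,0,0],"dr": [0,0,0]},
    {"xyz": [0,0,0],"dr": [0,0,0]},
  ],
  fingers=0,
  newtons=40,
)

```text
time: 3.75
eef_pos: [0.4391, -0.1742, 0.0669]
tcp_rot: [0.797, 0.603, 0.0, 0.001]
contact_force: [-0.8, 0.3, 6.0]
width: 0.157
```

```bash
python3 go.py .4387 -.1738 .066 -15.65; python3 - <<'E'
from h import *
b=eyes.camera("scene")
f=lambda im,x,y,w,h:cv2.resize(im[y:y+h,x:x+w],(720,720*h//w),interpolation=cv2.INTER_CUBIC)
cv2.imwrite("pics/grasp.png",cv2.cvtColor(f(b,290,260,96,80),cv2.COLOR_RGB2BGR))
E
```

```text
xyz cm [ 0.03 -0.05  0.09] dr [ 0.002  0.    -0.002]
t 3.75 pos [ 0.4391 -0.1742  0.0669] yaw_y -15.759470605381612 F [-0.8  0.3  6. ] w 0.15701269836293005 q [-0.38  0.33 -0.34  0.9  -0.    1.47]
```

View pics/grasp.png

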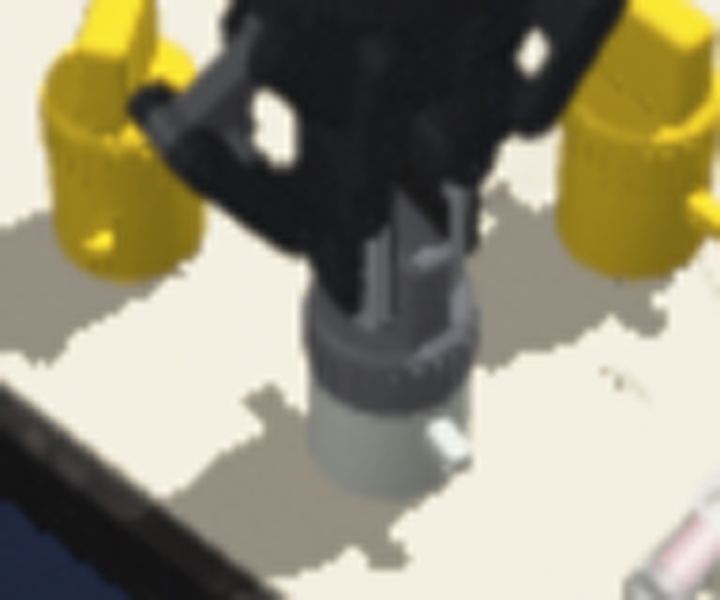

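Grip closed at 13.3 mm, on the wing. Lift.

Request:
step_arm(
  motion=[
    {"xyz": [0,0,-1.5],"dr": [0,0,0]},
    {"xyz": [0,0,-4.5],"dr": [0,0,0]},
    {"xyz": [0,0,-8],"dr": [0,0,0]},
    {"xyz": [0,0,-11.5],"dr": [0,0,0]},
    {"xyz": [0,0,-13.5],"dr": [0,0,0]},
  ],
  newtons=50,
)

```text
time: 4.3
eef_pos: [0.439, -0.1742, 0.2033]
tcp_rot: [0.797, 0.604, 0.001, 0.001]
contact_force: [0.7, 0.5, -2.0]
width: 0.154
```

```bash
python3 go.py .4982 .0955 .2 43
```

```text
xyz cm [27.56 -1.63  0.32] dr [ 2.000e-03  1.000e-03 -1.025e+00]
t 4.3 pos [ 0.439  -0.1742  0.2033] yaw_y -15.754921596741616 F [ 0.7  0.5 -2. ] w 0.1539733248802884 q [-0.38  0.2  -0.12  1.25  0.    1.47]
```

Request:
step_arm(
  motion=[
    {"xyz": [3.5,-0.2,0],"dr": [0,0,-0.13]},
    {"xyz": [7,-0.4,0],"dr": [0,0,-0.26]},
    {"xyz": [10.5,-0.6,0],"dr": [0,0,-0.39]},
    {"xyz": [14,-0.8,0],"dr": [0,0,-0.52]},
    {"xyz": [17.5,-1,0],"dr": [0,0,-0.65]},
  ],
)

```text
time: 4.8
eef_pos: [0.4758, -0.0015, 0.2004]
tcp_rot: [0.561, 0.828, -0.0, -0.001]
contact_force: [0.7, -1.1, -1.8]
width: 0.155
```

```bash
python3 go.py .4982 .0955 .2 43
```

```text
xyz cm [8.17 5.68 0.03] dr [-0.001 -0.001 -0.37 ]
t 4.8 pos [ 0.4758 -0.0015  0.2004] yaw_y 21.77929334425989 F [ 0.7 -1.1 -1.8] w 0.15461240854046548 q [-0.    0.21 -0.12  1.25 -0.    1.19]
```

Request:
step_arm(
  motion=[
    {"xyz": [3,2.1,0],"dr": [0,0,-0.12]},
    {"xyz": [5.5,3.8,0],"dr": [0,0,-0.24]},
    {"xyz": [7.5,5.2,0],"dr": [0,0,-0.34]},
    {"xyz": [8.1,5.6,0],"dr": [0,0,-0.37]},
    {"xyz": [8.1,5.6,0],"dr": [0,0,-0.37]},
  ],
)

```text
time: 5.3
eef_pos: [0.4983, 0.0937, 0.2003]
tcp_rot: [0.401, 0.916, -0.001, -0.001]
contact_force: [0.2, -0.7, -1.8]
width: 0.155
```

Request:
step_arm(
  motion=[
    {"xyz": [0,0,0],"dr": [0,0,0]},
    {"xyz": [0,0,0.5],"dr": [0,0,0]},
    {"xyz": [0,0,1],"dr": [0,0,0]},
    {"xyz": [0,0,1],"dr": [0,0,0]},
    {"xyz": [0,0,1],"dr": [0,0,0]},
  ],
)

```text
time: 5.8
eef_pos: [0.4985, 0.0925, 0.1908]
tcp_rot: [0.402, 0.916, -0.0, -0.0]
contact_force: [0.2, 0.1, -2.2]
width: 0.157
```

```bash
python3 go.py .4982 .0955 .18 43; cat > ov.py <<'E'
import sys
from h import *
from scipy.spatial.transform import Rotation as R
name=sys.argv[1]
unit=np.array([.49824,.09547,-.33115]); s=status.observe(); T=s["eef_pos"]; Rm=R.from_quat(s["tcp_rot"]).as_matrix(); yy=Rm[:,1]
yaw=np.arctan2(yy[1],yy[0])+np.pi/2; fz=T[2]-.0669; p=[T[0],T[1],yaw]
print(T,np.degrees(yaw),fz)
b=cv2.cvtColor(eyes.camera("scene"),cv2.COLOR_RGB2BGR)
x0,y0,w,h=225,130,100,130;k=6
h=100
if len(sys.argv)>2: y0=int(sys.argv[2])
im=cv2.resize(b[y0:y0+h,x0:x0+w],None,fx=k,fy=k,interpolation=cv2.INTER_CUBIC)
a=np.linspace(0,2*np.pi,60)
circ=lambda r,z:[(r*np.cos(t),r*np.sin(t),z) for t in a]
def dr(p,L,col):
    q=(proj("scene",place(p,L))-[x0,y0]+.5)*k-.5
    cv2.polylines(im,[np.round(q*8).astype(int)],True,col,1,cv2.LINE_AA,3)
dr(unit,circ(.036,.105),(0,0,255));dr(unit,circ(.023,.105),(0,0,255))
dr(p,circ(.021,fz+.004),(255,0,255));dr(p,[(-.033,.0035,fz+.034),(.033,.0035,fz+.034),(.033,-.0035,fz+.034),(-.033,-.0035,fz+.034)],(0,160,0))
dr(p,circ(.021,fz+.045),(255,0,0))
cv2.imwrite("pics/"+name,im)
E
python3 ov.py ov1.png
```

```text
xyz cm [0.24 0.18 1.08] dr [-0.001 -0.    -0.007]
t 5.8 pos [0.4985 0.0925 0.1908] yaw_y 42.62479433608551 F [ 0.2  0.1 -2.2] w 0.1567844069555022 q [ 0.18  0.28 -0.05  1.24 -0.    1.01]
[0.49847838 0.0925488  0.1908009 ] 132.62479433608553 0.1239008975195726
```

View pics/ov1.png

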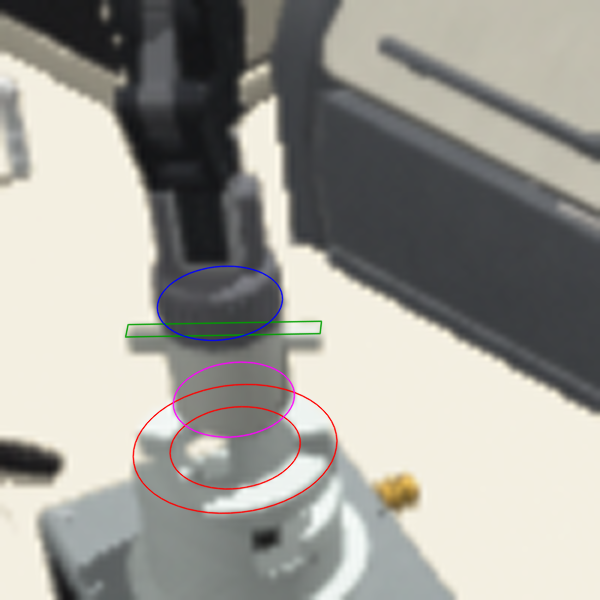

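The overlay agrees to about 1 mm: the lugs (127..322, 345) point at the slots and the body is above the bore. I'll centre it and enter the bore gently.

Request:
step_arm(
  motion=[
    {"xyz": [0.2,0.15,0.4],"dr": [0,0,-0.005]},
    {"xyz": [0.24,0.18,0.8],"dr": [0,0,-0.007]},
    {"xyz": [0.24,0.18,1.2],"dr": [0,0,-0.007]},
    {"xyz": [0.24,0.18,1.2],"dr": [0,0,-0.007]},
    {"xyz": [0.24,0.18,1.2],"dr": [0,0,-0.007]},
  ],
)

```text
time: 6.35
eef_pos: [0.4983, 0.0961, 0.1788]
tcp_rot: [0.398, 0.917, -0.0, -0.0]
contact_force: [-0.2, -0.9, -1.4]
width: 0.157
```

```bash
python3 go.py .4982 .0955 .165 43;python3 ov.py ov2.png 150
```

```text
xyz cm [-0.04 -0.05  1.38] dr [-0.    -0.     0.002]
t 6.35 pos [0.4983 0.0961 0.1788] yaw_y 43.0933119365354 F [-0.2 -0.9 -1.4] w 0.15677633701662502 q [ 0.19  0.28 -0.08  1.21 -0.    1.01]
[0.49829535 0.09610622 0.17883303] 133.0933119365354 0.11193303421051416
```

View pics/ov2.png

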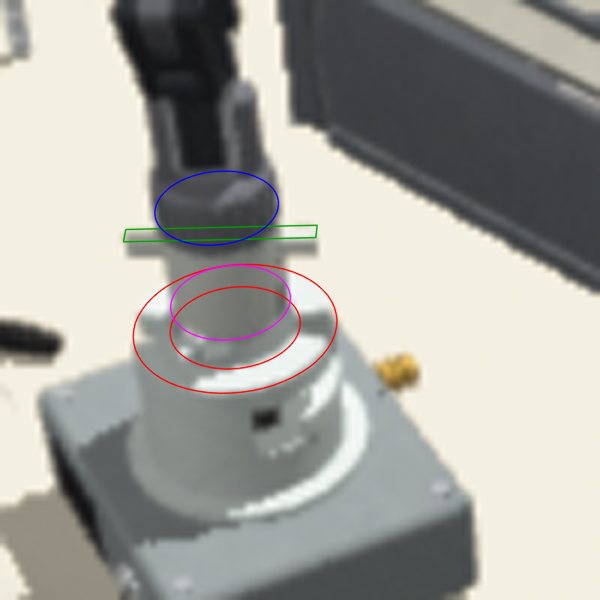

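Aligned within about 1 mm. Continuing down with the force watched.

Request:
step_arm(
  motion=[
    {"xyz": [0,0,0.4],"dr": [0,0,0]},
    {"xyz": [0,0,0.8],"dr": [0,0,0]},
    {"xyz": [0,0,1.2],"dr": [0,0,0]},
    {"xyz": [0,0,1.6],"dr": [0,0,0]},
    {"xyz": [0,0,1.6],"dr": [0,0,0]},
  ],
)

```text
time: 6.9
eef_pos: [0.4979, 0.096, 0.1622]
tcp_rot: [0.398, 0.917, -0.0, -0.001]
contact_force: [-0.1, -0.5, -2.3]
width: 0.152
```

```bash
python3 go.py .4982 .0955 .150 43;python3 ov.py ov3.png 150
```

```text
xyz cm [-0.06 -0.01  1.22] dr [-0.001 -0.001  0.001]
t 6.9 pos [0.4979 0.096  0.1622] yaw_y 43.085648299358695 F [-0.1 -0.5 -2.3] w 0.1517101988497882 q [ 0.19  0.3  -0.1   1.17  0.    1.01]
[0.49789282 0.09597557 0.16221065] 133.0856482993587 0.09531065108862764
```

View pics/ov3.png

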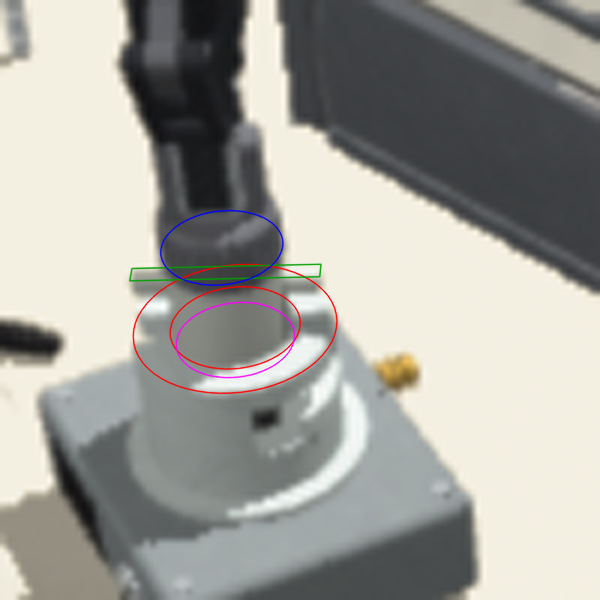

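Foot is about 1 cm down the bore with no contact force. Next, the lugs into the slots.

Request:
step_arm(
  motion=[
    {"xyz": [0,0,0.5],"dr": [0,0,0]},
    {"xyz": [0,0,1.0],"dr": [0,0,0]},
    {"xyz": [0,0,1.5],"dr": [0,0,0]},
    {"xyz": [0,0,2.0],"dr": [0,0,0]},
    {"xyz": [0,0,2.0],"dr": [0,0,0]},
  ],
)

```text
time: 7.45
eef_pos: [0.4977, 0.096, 0.142]
tcp_rot: [0.398, 0.917, -0.001, -0.001]
contact_force: [-0.4, -0.2, -1.4]
width: 0.158
```

```bash
python3 go.py .4982 .0955 .126 43;python3 ov.py ov4.png 150
```

```text
xyz cm [-0.07  0.01  1.6 ] dr [-0.002 -0.001  0.002]
t 7.45 pos [0.4977 0.096  0.142 ] yaw_y 43.086871507168745 F [-0.4 -0.2 -1.4] w 0.1580906330643019 q [ 0.19  0.31 -0.14  1.12  0.    1.01]
[0.49772775 0.09596221 0.14202852] 133.08687150716875 0.07512851640916117
```

View pics/ov4.png

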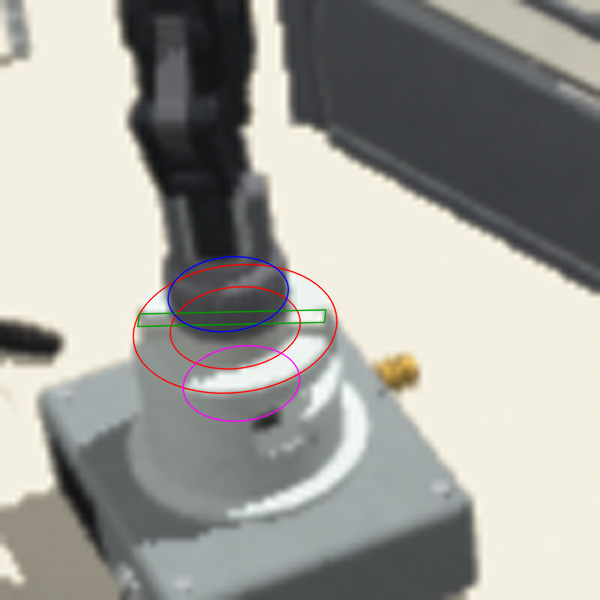

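Request:
step_arm(
  motion=[
    {"xyz": [0,0,0.4],"dr": [0,0,0]},
    {"xyz": [0,0,0.8],"dr": [0,0,0]},
    {"xyz": [0,0,1.2],"dr": [0,0,0]},
    {"xyz": [0,0,1.5],"dr": [0,0,0]},
    {"xyz": [0,0,1.5],"dr": [0,0,0]},
  ],
)

```text
time: 8.0
eef_pos: [0.498, 0.096, 0.1274]
tcp_rot: [0.398, 0.917, -0.0, -0.001]
contact_force: [-0.5, -0.1, -1.2]
width: 0.154
```

Request:
step_arm(
  motion=[
    {"xyz": [0,0,0.1],"dr": [0,0,0]},
    {"xyz": [0,0,0.2],"dr": [0,0,0]},
    {"xyz": [0,0,0.3],"dr": [0,0,0]},
    {"xyz": [0,0,0.3],"dr": [0,0,0]},
    {"xyz": [0,0,0.3],"dr": [0,0,0]},
  ],
)

```text
time: 8.5
eef_pos: [0.4985, 0.0961, 0.1251]
tcp_rot: [0.398, 0.917, 0.0, 0.0]
contact_force: [-0.9, 0.3, -1.6]
width: 0.153
```

```bash
python3 go.py .4982 .0955 .124 43;python3 -c "
from station import status;print(status.observe()['ft_torque'])"
```

```text
xyz cm [-0.03 -0.06  0.11] dr [0.    0.    0.002]
t 8.5 pos [0.4985 0.0961 0.1251] yaw_y 43.08680808033289 F [-0.9  0.3 -1.6] w 0.15331528839982464 q [ 0.19  0.33 -0.16  1.08  0.    1.01]
[0.02044164 0.07982093 0.0132256 ]
```

Request:
step_arm(
  motion=[
    {"xyz": [0,0,0.05],"dr": [0,0,0]},
    {"xyz": [0,0,0.1],"dr": [0,0,0]},
    {"xyz": [0,0,0.15],"dr": [0,0,0]},
    {"xyz": [0,0,0.15],"dr": [0,0,0]},
    {"xyz": [0,0,0.15],"dr": [0,0,0]},
  ],
)

```text
time: 9.0
eef_pos: [0.4985, 0.0961, 0.1239]
tcp_rot: [0.398, 0.917, 0.0, 0.0]
contact_force: [-1.9, 0.7, 1.9]
width: 0.157
```

```bash
python3 go.py .4982 .0955 .125 43
```

```text
xyz cm [-0.03 -0.07 -0.11] dr [0.    0.    0.002]
t 9.0 pos [0.4985 0.0961 0.1239] yaw_y 43.08849953953118 F [-1.9  0.7  1.9] w 0.15685687993009742 q [ 0.19  0.33 -0.17  1.08  0.    1.01]
```

The lugs touch the ledge (force rose by about 3.5 N at TCP z 0.124). I'll raise 0.8 mm and turn clockwise, which is + about the downward tool z.

Request:
step_arm(
  motion=[
    {"xyz": [0,0,-0.08],"dr": [0,0,0]},
    {"xyz": [0,0,-0.08],"dr": [0,0,0.08]},
    {"xyz": [0,0,-0.08],"dr": [0,0,0.16]},
    {"xyz": [0,0,-0.08],"dr": [0,0,0.24]},
    {"xyz": [0,0,-0.08],"dr": [0,0,0.32]},
  ],
)

```text
time: 9.5
eef_pos: [0.4984, 0.0961, 0.124]
tcp_rot: [0.541, 0.841, -0.0, -0.0]
contact_force: [0.4, -0.2, -1.4]
width: 0.155
```

```bash
python3 go.py .4982 .0955 .125 -19;python3 -c "
from station import status;print(status.observe()['ft_torque'])"
```

```text
xyz cm [-0.04 -0.04 -0.1 ] dr [-0.    0.    0.76]
t 9.5 pos [0.4984 0.0961 0.124 ] yaw_y 24.563223300076462 F [ 0.4 -0.2 -1.4] w 0.155059345109878 q [ 0.19  0.33 -0.17  1.08 -0.    1.33]
[-0.03471747  0.01263346 -0.02408471]
```

Turning freely. Continue.

Request:
step_arm(
  motion=[
    {"xyz": [0,0,0],"dr": [0,0,0.09]},
    {"xyz": [0,0,0],"dr": [0,0,0.18]},
    {"xyz": [0,0,0],"dr": [0,0,0.27]},
    {"xyz": [0,0,0],"dr": [0,0,0.36]},
    {"xyz": [0,0,0],"dr": [0,0,0.45]},
  ],
)

```text
time: 10.0
eef_pos: [0.4984, 0.096, 0.124]
tcp_rot: [0.715, 0.699, -0.0, -0.0]
contact_force: [-0.5, 0.4, -1.0]
width: 0.152
```

```bash
python3 go.py .4982 .0955 .124 -19;python3 -c "
from station import status;print(status.observe()['ft_torque'])"
```

```text
xyz cm [-0.05 -0.02  0.  ] dr [-0.    0.    0.31]
t 10.0 pos [0.4984 0.096  0.124 ] yaw_y -1.2462466490072555 F [-0.5  0.4 -1. ] w 0.1517817858958317 q [ 0.19  0.33 -0.17  1.08 -0.    1.78]
[-0.00852442 -0.02266527  0.01884538]
```

Request:
step_arm(
  motion=[
    {"xyz": [0,0,0],"dr": [0,0,0.08]},
    {"xyz": [0,0,0],"dr": [0,0,0.16]},
    {"xyz": [0,0,0],"dr": [0,0,0.24]},
    {"xyz": [0,0,0],"dr": [0,0,0.31]},
    {"xyz": [0,0,0],"dr": [0,0,0.31]},
  ],
)

```text
time: 10.5
eef_pos: [0.4984, 0.096, 0.1241]
tcp_rot: [0.813, 0.582, -0.0, -0.0]
contact_force: [-0.3, -0.5, -1.3]
width: 0.15
```

```bash
python3 go.py .4982 .0955 .117 -19;python3 -c "
from station import status;print(status.observe()['ft_torque'])"
```

```text
xyz cm [-0.06 -0.    0.71] dr [-0.     0.     0.004]
t 10.5 pos [0.4984 0.096  0.1241] yaw_y -18.789252366005783 F [-0.3 -0.5 -1.3] w 0.14996955865951916 q [ 0.19  0.33 -0.17  1.08 -0.    2.09]
[ 0.00211257 -0.06715685  0.04748816]
```

At the notch angle, with no stop reached. Now push down gently by 7 mm.

Request:
step_arm(
  motion=[
    {"xyz": [0,0,0.15],"dr": [0,0,0]},
    {"xyz": [0,0,0.3],"dr": [0,0,0]},
    {"xyz": [0,0,0.45],"dr": [0,0,0]},
    {"xyz": [0,0,0.6],"dr": [0,0,0]},
    {"xyz": [0,0,0.6],"dr": [0,0,0]},
  ],
)

```text
time: 11.0
eef_pos: [0.4982, 0.096, 0.118]
tcp_rot: [0.813, 0.582, -0.0, -0.0]
contact_force: [-0.4, 0.0, -2.5]
width: 0.152
```

```bash
python3 go.py .4982 .0955 .117 -19
```

```text
xyz cm [-0.05  0.02  0.1 ] dr [-0.001  0.     0.004]
t 11.0 pos [0.4982 0.096  0.118 ] yaw_y -18.77844332774719 F [-0.4  0.  -2.5] w 0.15203090510808673 q [ 0.19  0.33 -0.17  1.06  0.    2.09]
```

Dropped into the notch freely (foot about 1 mm up). Next, the last 1.5 mm until it touches.

Request:
step_arm(
  motion=[
    {"xyz": [0,0,0.05],"dr": [0,0,0]},
    {"xyz": [0,0,0.1],"dr": [0,0,0]},
    {"xyz": [0,0,0.15],"dr": [0,0,0]},
    {"xyz": [0,0,0.15],"dr": [0,0,0]},
    {"xyz": [0,0,0.15],"dr": [0,0,0]},
  ],
)

```text
time: 11.5
eef_pos: [0.4985, 0.0961, 0.117]
tcp_rot: [0.813, 0.582, 0.0, 0.0]
contact_force: [0.3, -0.2, -0.6]
width: 0.154
```

```bash
python3 go.py .4982 .0955 .117 -19
```

```text
xyz cm [-0.07 -0.01  0.  ] dr [ 0.    -0.     0.004]
t 11.5 pos [0.4985 0.0961 0.117 ] yaw_y -18.791147213839338 F [ 0.3 -0.2 -0.6] w 0.15434321698194972 q [ 0.19  0.34 -0.18  1.06 -0.    2.09]
```

It is touching the floor (weight taken off the wrist, z matches). Open and retreat upward.

Request:
step_arm(
  motion=[
    {"xyz": [0,0,0],"dr": [0,0,0]},
    {"xyz": [0,0,0],"dr": [0,0,0]},
    {"xyz": [0,0,0],"dr": [0,0,0]},
    {"xyz": [0,0,-0.5],"dr": [0,0,0]},
    {"xyz": [0,0,-1.5],"dr": [0,0,0]},
  ],
  fingers=50,
)

```text
time: 12.0
eef_pos: [0.4979, 0.096, 0.1318]
tcp_rot: [0.813, 0.582, -0.001, -0.0]
contact_force: [-0.6, 0.8, -0.0]
width: 0.498
```

Request:
step_arm(
  motion=[
    {"xyz": [0,0,-2],"dr": [0,0,0]},
    {"xyz": [0,0,-5],"dr": [0,0,0]},
    {"xyz": [0,0,-8],"dr": [0,0,0]},
    {"xyz": [-4,0,-10],"dr": [0,0,0]},
    {"xyz": [-8,0,-10],"dr": [0,0,0]},
  ],
)

```text
time: 12.5
eef_pos: [0.4749, 0.0203, 0.2362]
tcp_rot: [0.812, 0.583, 0.003, 0.002]
contact_force: [0.8, -0.6, -0.8]
width: 0.495
```

Request:
step_arm(
  motion=[
    {"xyz": [-4,-4,0],"dr": [0,0,0]},
    {"xyz": [-6,-8,0],"dr": [0,0,0]},
    {"xyz": [-8,-12,0],"dr": [0,0,0]},
    {"xyz": [-8,-12,0],"dr": [0,0,0]},
    {"xyz": [-8,-12,0],"dr": [0,0,0]},
  ],
)

```text
time: 13.0
eef_pos: [0.3333, -0.0169, 0.2332]
tcp_rot: [0.813, 0.582, 0.001, 0.001]
contact_force: [0.2, -0.5, 1.0]
width: 0.502
```

```bash
python3 - <<'E'
from h import *
unit=np.array([.49824,.09547,-.33115]); p=[unit[0],unit[1],unit[2]+np.pi/2]
ims=[]
for n,x0,y0 in(("top",160,190),("scene",220,165)):
    b=cv2.cvtColor(eyes.camera(n),cv2.COLOR_RGB2BGR);cv2.imwrite(f"pics/end_{n}.png",b)
    raw=cv2.resize(b[y0:y0+100,x0:x0+100],None,fx=4,fy=4,interpolation=cv2.INTER_CUBIC)
    if n=="top":
        pass
    im=raw.copy()
    for L in([(-.018,.007,.143),(.018,.007,.143),(.018,-.007,.143),(-.018,-.007,.143)],[(.036*np.cos(t),.036*np.sin(t),.105) for t in np.linspace(0,6.3,60)],[(.021*np.cos(t),.021*np.sin(t),.112) for t in np.linspace(0,6.3,60)]):
        q=(proj(n,place(p,L))-[x0,y0]+.5)*4-.5
        cv2.polylines(im,[np.round(q*8).astype(int)],True,(0,0,255),1,cv2.LINE_AA,3)
    ims.append(np.hstack([raw,im])[:300 if n=="top" else 300])
cv2.imwrite("pics/end.png",np.vstack(ims))
print(status.observe()["time"],status.observe()["eef_pos"])
E
```

```text
13.1 [ 0.33481494 -0.01670127  0.23290904]
```

View pics/end.png

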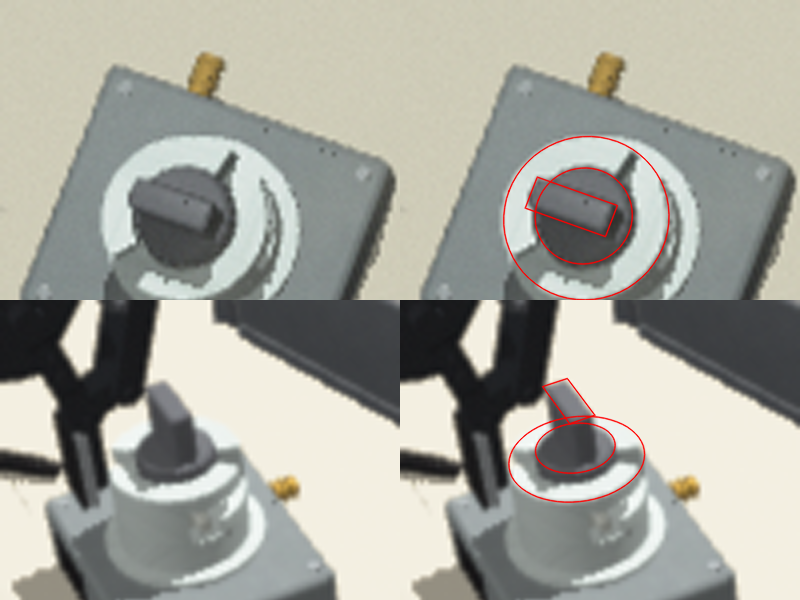

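View pics/end_scene.png

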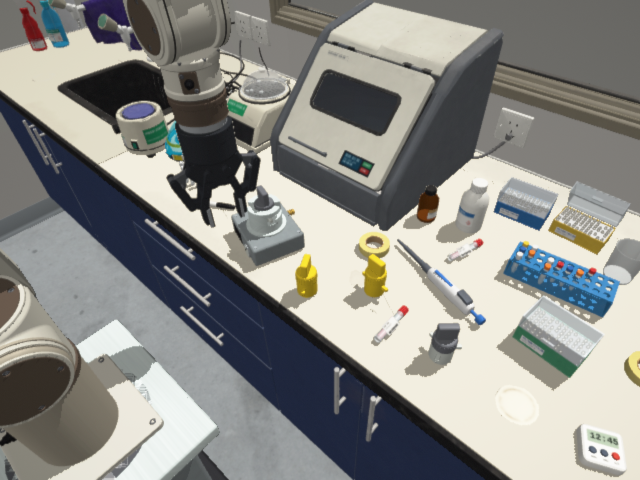

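The final pictures show the cartridge in the collar at scene (264,208): wing along the unit's y, body concentric and at seated height. The three-lug one at (444,345) and the yellows have not moved, and the gripper is clear. Handing in.

```bash
python3 - <<'E'
from station import bot,status
print(bot.hand_in()); print(status.observe()["time"])
E
```

```text
the job is handed in; nothing more can be done
None
the job is handed in; nothing more can be done
```

The two-lug cartridge is locked in the filter unit and released, and the job was handed in at about 13 s of the 45 s. `bot.hand_in()` gave no verdict, so what follows is from my own checks.

**What I did:** I pinched it by the wing and lowered its lugs down the entry slots until they touched the ledge (about 3.5 N). I then raised it 0.8 mm and turned it about 62° clockwise without resistance. It dropped about 7 mm into the notches until the floor took its weight, and I let go and backed off upwards.

**Last checks:**
- **Height:** at release the gripper position put the foot within about 0.5 mm of the bore floor.
- **Alignment:** the wing matches the predicted locked pose in both views, about 1 pixel low in the scene view. The body is centred in the collar. I did not measure tilt on its own, but it looks upright.
- **Turn angle:** the gripper was within 0.3° of the notch direction I estimated from the images. I did not turn on to the far wall to feel the stop; the free drop showed the lugs were in the notches.
- **Other items:** the three-lug cartridge and both yellow look-alikes are where they started. The gripper is clear of everything.

No check failed. The only disagreement was about 1 mm between my overlays and the images, before and during insertion.

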